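# Drive a blank home in a drilling jig with a drift

### The arm

A 7-joint arm with a two-finger parallel gripper is mounted at the origin on a cart in front of the work surface, level with it; the furniture and walls round the work are solid. World frame = base frame: x ahead of the robot, y to its left, z up, the work surface at z = 0. Lengths are in m, angles in rad, forces in N, time in s.
With the tool pointing down it reaches from about 0.4 to 0.85 m from the base axis. Payload 10.4 kg.
Tool frame: the origin (TCP) lies midway between the tips of the shut fingers; the grasp point (between the pads) lies 19 mm behind it; z points along the fingers, y is the line along which they close (so a half turn about z gives the same grasp; the last joint's range is limited). The gripper opens to 87 mm and grips with 3 to 60 N. Pads are 19 mm wide; open, the fingers measure 117 mm over their backs; the gripper's body (75 mm by 190 mm) begins 51 mm behind the grasp point.
Start: joints at [1.24, 0.332, -0.065, 1.46, 0.022, 1.35, -0.088], TCP at [0.189, -0.596, 0.223] pointing down, gripper open.
Joint ranges: [-2.6, 2.6], [-0.5, 2.12], [-1.47, 1.34], [0.16, 2.42], [-1.27, 4.41], [0.06, 2.06], [-2.6, 2.6]. Speed limits (rad/s): [2.22, 2.22, 2.79, 2.79, 3.14, 3.14, 3.14].

### API

Orientations are given as a unit quaternion [x, y, z, w].
In Python, from bench import r gives the robot as it stands.
- The arm moves only by the tool apply_moves, never from a script. Its argument "steps" is a list of rows, each a list of 7 numbers: the turn, a rotation vector about the tool's x, y, z in rad, then the shift along the tool's x, y, z in mm, then the opening, from -1 (shut) to 1 (fully open). In form: [[ax, ay, az, x, y, z, claw], ...]. A call has 1 to 20 rows; each row is the pose to reach, as a shift and turn from the pose commanded when the call began, along the tool's axes at that moment; what a row does not reach only later rows make up. A row lasts 1/12 s, in which the tool goes at most 41.7 mm and 7.16 degrees, less where a joint would pass 70% of its speed; a pose out of reach is approached as far as the arm can. A call with a gripper value outside its range is refused whole. The fingers move at their own pace and stop on an object; "force" is the grip in N (left out, the last holds). Time passes only in rows, so rows that repeat a pose let the fingers close. It gives the time, the measured TCP pose, the force, the opening and the grip force at its end, in the units of the state.
- r.read_state(): the state, without advancing time (a new reading comes with each control period).
- r.camera(name): name is "scene" or "top"; returns a dict with "pixels" (400x640x3 uint8, red, green, blue), "z_map" (400x640 float32, m along the optical axis (not along the pixel's ray), 0 where there is no reading), "fovy" (degrees; the focal length in pixels is half the picture's height over the tangent of half this angle, whatever the lens; pixels are square), "cx", "cy" (the principal point, pixels), "k1" (the pictures are not rectified: a ray, as slopes to the right and down, at radius r is drawn at 1 + k1 r^2 times it, then the intrinsics apply), "position" and "orientation" of the camera in the world. Camera axes: x right, y down, z forward; pixel columns grow to the right and rows downward; lengths in m; the calibration is good to about 2 mm. A picture is of the moment at which its call begins.
- r.close_job(): hands the job in; it is judged then, once.
The state is a dict: "time": time; "joint_positions": joint angles; "joint_vel": joint speeds; "joint_torque": joint torques, N m; "ee_pos": TCP position; "eef_rot": TCP orientation; "ft_force": force on the tool from outside, world axes, zero at the start; "torque": the same for the moment, N m; "width": finger opening in m; "grip_force": force on a finger pad.
Only numpy, scipy, OpenCV 4.12 (cv2) and the standard library are available. Lean on these libraries where they do the work, as an engineer would, in place of code of your own. Each camera call takes 0.05 s, during which the arm holds its last target. There are 200 camera calls.

### The job

Take the orange-handled drift out of its stand and, reaching in at a slant under the roof of the blue drilling jig, nudge the aluminium blank gently into the jig with the drift's brass foot until it is fully home against the end stop hidden inside. The stop is only lightly clamped and set at a different depth each time, so feel for it and do not drive it back; do not touch the blank with the gripper or disturb the oil filter, tape and brake pad. Then put the drift back upright in its stand.

Things in the scene. Friction and masses are not known exactly. Their poses are not given: they have to be found in the camera images.
- jig: Blue and steel drilling jig, fixed to the bench. Origin: on the bench (z = 0) below the middle of the front edge of its roof; x = the way the blank is pushed in, y left, z up. Base plate: top at z = 12 mm, x = -85 to 165. Upright cheeks at x = 0 to 160, inner faces y = +-27.5 mm, outer +-41.5. In front of the roof, x = -80 to -5, only low guide rails on the same lines, top at z = 30 mm.
- jig_roof_edge (a point): Middle of the lower front edge of the jig's roof, 74 mm above the bench; axes as the jig's. The roof plate (top at 83 mm) runs from here into the jig. Fully home, the blank's rear face lies 21 to 39 mm behind this edge, where only a slanted drift (20 to 50 degrees from vertical, foot forward, handle back towards the robot) reaches it; at 40 to 45 degrees it clears the edge.
- jig_tunnel (a point): Middle of the mouth of the closed tunnel under the roof, at jig x = 55, z = 26 mm; axes as the jig's. The tunnel is 55 wide and 28 mm high. In it, out of sight, stands the end stop, its face 46 to 64 mm beyond this point, another place each time. It is held by friction only: firm up to about 20 N, it slips back under more.
- blank: Aluminium flat bar, 80 (x) x 50 (y) x 24 mm (z), 0.24 to 0.36 kg, lying loose on the jig's base plate with its nose (+x) in the jig and its rear end out in front of the roof. Origin: centre of its underside, x along its length towards the nose; the rear face is at x = -40 mm. It slides under a push of 1 to 5 N and has about 2.5 mm of play on each side.
- drift: Drift with brass shaft, 155 mm long, 0.18 kg. Origin: the bottom of its foot, z along the shaft to the handle. The foot is a ball of radius 7 mm (centre at z = 7), shaft radius 6, a steel collar of radius 15 at z = 80 to 85, then the square orange handle, 18 x 18 mm, z = 85 to 155, its flats facing the drift's x and y axes. At the start it hangs upright in the stand by its collar.
- stand: Steel stand for the drift, fixed to the bench, 80 x 80 mm foot. Origin: centre of its underside. Its top plate, 70 x 70 mm, has its upper face at z = 88 mm and a through hole of 22 mm at the centre; the collar rests on the plate, the drift's origin then being 8 mm above the bench on the stand's axis. Upright webs at y = +-31 mm.
- oil_filter: Blue oil filter, 70 mm across, 89 mm high, standing on the bench; bystander. Origin: centre of its underside. It and the stand may swap sides.
- insulating_tape: Roll of black tape, 58 mm across, 19 mm high; bystander. Origin: centre of its underside.
- brake_pad: Worn brake pad, 48 x 108 x 12 mm, lying on the bench; bystander. Origin: centre of its underside.

How it is judged:
By the outcome, as a careful person would: the job done as asked, in the order asked, and still so for the second after the job is handed in, with the robot touching nothing.
It also fails if it takes over 56 s, if anything falls off the work surface, if the arm or the gripper's body presses on something with over 40 N, if the wrist force passes 120 N, or if a joint passes its speed limit or range.

## Working session

There is one attempt and no reset: what is moved stays moved. The work goes in short steps, Python scripts to look and compute and a tool call to move; the robot and the scene stay as the last step left them, time stands still between calls to the robot, and variables do not carry over. Pictures are saved under pics/ and viewed, at most 10 in all, crops included, and the job is handed in when it is done.

Besides the shell and the picture viewer there is one more tool, called after "Emit:" in YAML: its name, and indented under it one key for each argument. apply_moves: Moves the arm, as the interface text tells. Its arguments: {"type":"object","properties":{"steps":{"type":"array","items":{"type":"array","items":{"type":"number"}}},"force":{"type":"number"}},"required":["steps"]}

```bash
ls; mkdir -p pics; cat > h.py <<'E'
import numpy as np, cv2
from scipy.spatial.transform import Rotation as R
from bench import r
def cloud(c):
    H,W=c["z_map"].shape; f=H/2/np.tan(np.radians(c["fovy"])/2)
    K=np.array([[f,0,c["cx"]],[0,f,c["cy"]],[0,0,1.]])
    v,u=np.mgrid[0:H,0:W].astype(np.float32)
    n=cv2.undistortPoints(np.stack([u.ravel(),v.ravel()],1)[:,None],K,np.array([c["k1"],0,0,0,0.]))[:,0]
    z=c["z_map"].ravel()
    P=np.c_[n*z[:,None],z]
    P=P@R.from_quat(c["orientation"]).as_matrix().T+c["position"]
    P[z==0]=np.nan
    return P.reshape(H,W,3)
E
python3 - <<'E'
from h import *
for n in("scene","top"):
    c=r.camera(n); cv2.imwrite(f"pics/{n}0.png",c["pixels"][:,:,::-1]); np.save(f"pics/{n}0.npy",cloud(c)); print(n,c["position"],c["orientation"],c["fovy"],c["k1"])
    np.save(f"pics/{n}rgb.npy",c["pixels"])
s=r.read_state(); print(s)
E
```

```text
pics
scene [-0.1368541   0.51122261  0.57339269] [-0.38927426  0.77603185 -0.43713313  0.23485048] 54.4227456435394 0.014152402514674704
top [0.37750298 0.01820209 1.19772272] [ 0.71003191 -0.69854405  0.0681099  -0.05702575] 42.34960486805133 0.005503010918869778
{'time': 0.1, 'joint_positions': array([ 1.24038814,  0.33276563, -0.06469173,  1.4608331 ,  0.02160778,
        1.34987988, -0.08849136]), 'joint_vel': array([ 0.00151472, -0.00083702, -0.00207539, -0.00481507, -0.00121588,
       -0.00142276,  0.00061071]), 'joint_torque': array([ 2.12276544e-03, -6.24550581e+01,  2.52297835e-02, -3.90721250e+01,
       -6.14346564e-02,  3.65349383e-02,  1.67198726e-05]), 'ee_pos': array([ 0.18924794, -0.59531589,  0.22187192]), 'eef_rot': array([ 9.88178321e-01,  1.53307704e-01, -1.22393922e-04, -5.82463501e-04]), 'ft_force': array([-0.94722359,  0.32619145, -0.67403722]), 'torque': array([ 0.02300852, -0.00615628, -0.02807887]), 'grip_force': 0.0, 'width': 0.08730585213902765}
```

View pics/scene0.png

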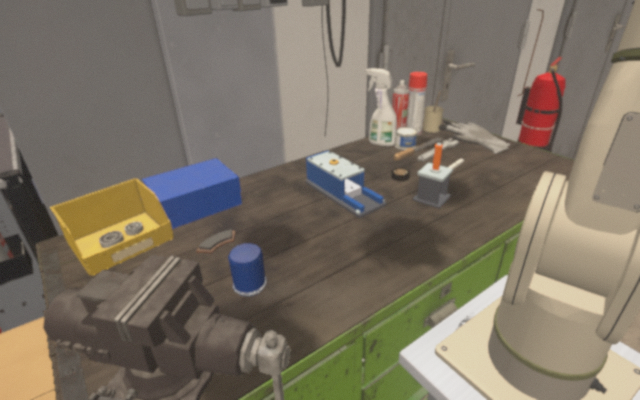

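View pics/top0.png

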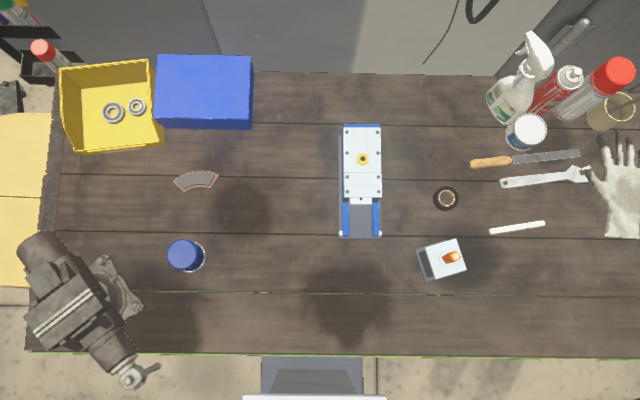

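The scene view shows the jig around (345,180) and the drift in its stand around (435,180). In the top view the jig covers cols 342–382, rows 125–237, with its open end towards the robot. The stand is at (443,258), the drift handle at (452,257), the tape at (446,198), the filter at (185,255) and the pad at (197,181).

```bash
python3 - <<'E'
from h import *
P=np.load("pics/top0.npy"); I=np.load("pics/toprgb.npy"); hsv=cv2.cvtColor(I,cv2.COLOR_RGB2HSV)
Z=P[...,2]
def box(m,name):
    q=P[m]; (c,s,a)=cv2.minAreaRect((q[:,:2]*1000).astype(np.float32)); print(name,m.sum(),"c",np.round(c,1),"size",np.round(s,1),"ang",round(a,2),"z",np.round(np.nanpercentile(q[:,2],[5,50,95])*1000,1)); return q
reg=np.zeros(Z.shape,bool); reg[110:250,325:400]=1
roof=reg&(Z>.078)&(Z<.088); box(roof,"roof")
rails=reg&(Z>.024)&(Z<.036); rails[:195]=0
blue=(hsv[...,0]>100)&(hsv[...,0]<125)&(hsv[...,1]>120)
box(rails&blue,"rails")
bl=rails&~blue&(hsv[...,1]<60)&(I.min(-1)>140); box(bl,"blank?")
base=reg&(Z>.006)&(Z<.018); box(base,"base")
reg2=np.zeros(Z.shape,bool); reg2[225:290,405:480]=1
org=reg2&(hsv[...,0]<15)&(hsv[...,1]>130)&(Z>.1); box(org&(Z>.155),"handle top")
box(reg2&(Z>.083)&(Z<.092)&~org,"stand top")
tape=np.zeros(Z.shape,bool); tape[180:215,425:465]=1; box(tape&(Z>.012)&(Z<.025),"tape")
print("z table", np.nanmedian(Z[270:290,250:330]))
# scene view
P2=np.load("pics/scene0.npy"); I2=np.load("pics/scenergb.npy"); h2=cv2.cvtColor(I2,cv2.COLOR_RGB2HSV)
P=P2; Z=P[...,2]
X,Y=P[...,0],P[...,1]
w=np.zeros(Z.shape,bool); w[135:175,420:455]=1
o2=w&(h2[...,0]<15)&(h2[...,1]>130); q=box(o2,"handle sc"); print(np.nanmedian(q,0))
w=np.zeros(Z.shape,bool); w[140:215,295:390]=1
box(w&(Z>.078)&(Z<.088),"roof sc")
w=np.zeros(Z.shape,bool); w[150:210,405:475]=1
box(w&(Z>.083)&(Z<.092)&~o2&(np.hypot(X-.41,Y+.21)<.15),"stand sc")
for nm,I,u0,v0,w,hh in(("top",np.load("pics/toprgb.npy"),325,110,155,180),("scene",I2,290,130,180,90)):
    cr=I[v0:v0+hh,u0:u0+w,::-1]; k=min(800//w,600//hh); cv2.imwrite(f"pics/{nm}crop.png",cv2.resize(cr,None,fx=k,fy=k,interpolation=cv2.INTER_CUBIC)); print(k)
E
```

```text
roof 2537 c [664.9 -97.2] size [168.2  82.7] ang 0.36 z [80.5 83.8 87. ]
rails 371 c [538.1 -98.4] size [72. 81.] ang 0.78 z [27.2 30.7 34.3]
blank? 75 c [ 557.9 -119.2] size [108.   41.9] ang 44.35 z [25.4 33.8 35.9]
base 1400 c [ 639.1 -104.6] size [320.4 173.9] ang 0.05 z [ 8.3 12.8 16.4]
handle top 15 c [ 447.8 -268.9] size [18.7  7.1] ang 9.06 z [155.2 160.9 164.8]
stand top 831 c [ 449.6 -275.2] size [70.  71.8] ang 17.11 z [85.2 88.5 91.3]
tape 324 c [ 594.4 -299.5] size [55.5 55.3] ang 86.85 z [13.9 18.6 22.5]
z table 0.0006373002414922224
handle sc 167 c [ 558.9 -425.3] size [ 27.2 397.1] ang 37.53 z [  0.5 131.3 162.2]
[ 0.44447002 -0.26885962  0.13130047]
roof sc 781 c [663.6 -96.6] size [170.8  85.7] ang 0.54 z [80.  82.6 84.7]
stand sc 311 c [ 449.1 -275. ] size [71.6 75.3] ang 17.58 z [84.6 87.7 89.7]
3
4
```

View pics/topcrop.png

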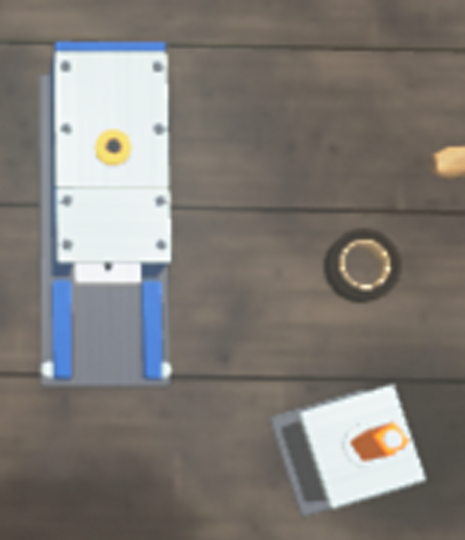

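View pics/scenecrop.png

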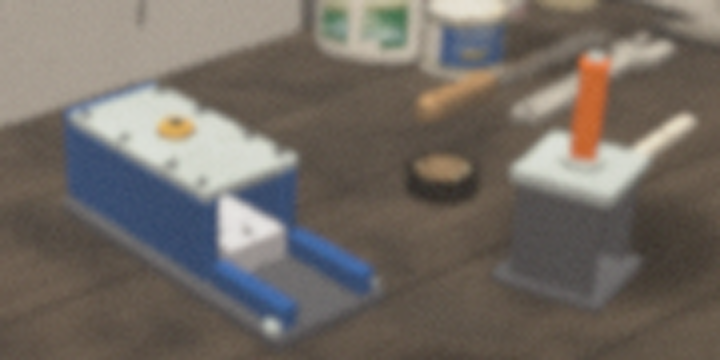

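The top crop shows the blank's rear, white, just in front of the roof at crop (108,273). The scene crop shows the drift upright in its stand at (590,110). Next I'll refine the handle yaw and axis, and the blank's rear face.

```bash
cat >> h.py <<'E'
def ray(c,u,v):
    H=400; f=H/2/np.tan(np.radians(c["fovy"])/2)
    K=np.array([[f,0,c["cx"]],[0,f,c["cy"]],[0,0,1.]])
    n=cv2.undistortPoints(np.array([[[u,v]]],float),K,np.array([c["k1"],0,0,0,0.]))[0,0]
    return np.array(c["position"]),R.from_quat(c["orientation"]).apply([n[0],n[1],1])
def onz(c,u,v,z):
    p,d=ray(c,u,v); return (p+d*(z-p[2])/d[2])*1000
E
python3 - <<'E'
from h import *
ims=[]
for n,(u0,v0,w,h) in {"scene":(420,135,40,45),"top":(430,240,40,45)}.items():
    A=np.mean([r.camera(n)["pixels"].astype(float) for _ in range(4)],0); c=r.camera(n)
    np.save(f"pics/{n}avg.npy",A)
    ims.append(cv2.resize(A[v0:v0+h,u0:u0+w,::-1].astype(np.uint8),None,fx=10,fy=10,interpolation=cv2.INTER_CUBIC))
    if n=="scene":
        # handle width: orange saturation profile at rows
        for v in (148,153,158,163):
            s=A[v,428:448,0]-A[v,428:448,2]; s=s-np.median(s[[0,1,2,-1,-2,-3]]); u=np.arange(428,448)
            wd=s.sum()/np.sort(s)[-4:].mean(); uc=(s*u).sum()/s.sum()
            P,d=ray(c,uc,v); # crossing closest to vertical axis near stand
            print("row",v,"width px",round(wd,2),"uc",round(uc,2), "mm/px",round(1000*np.linalg.norm(np.array([.449,-.275,.13])-P)/ (200/np.tan(np.radians(c["fovy"]/2))),2),
              "lateral offset of (449.3,-275.1) from ray mm", round(1000*np.cross((np.array([.4493,-.2751])-P[:2]),d[:2]/np.linalg.norm(d[:2])).item(),1))
    else:
        print("blank rows R@col362",A[190:225,362,0].astype(int),"pt at row0:")
        for v in (203.5,204): print(v,onz(c,361,v,.036))
        print("handle top?",onz(c,456.3,256.5,.163)); print("base front",onz(c,361,237.5,.012))
        for u,v in((344,197.5),(381,197.5)): print("roofedge",onz(c,u,v,.083))
cv2.imwrite("pics/h1.png",np.hstack(ims))
E
```

```text
row 148 width px 7.19 uc 438.0 mm/px 2.77 lateral offset of (449.3,-275.1) from ray mm -0.5
row 153 width px 7.05 uc 437.57 mm/px 2.77 lateral offset of (449.3,-275.1) from ray mm -1.2
row 158 width px 7.4 uc 436.78 mm/px 2.77 lateral offset of (449.3,-275.1) from ray mm -1.0
row 163 width px 7.24 uc 436.92 mm/px 2.77 lateral offset of (449.3,-275.1) from ray mm -3.1
blank rows R@col362 [235 234 233 234 235 235 235 194 187 207 242 245 244 238 180 141 135 135
 134 133 133 133 132 132 132 132 132 132 132 131 131 131 131 131 131] pt at row0:
203.5 [573.96395915 -98.82216299  36.        ]
204 [572.8057706  -98.82195145  36.        ]
handle top? [ 448.18021485 -277.21239181  163.        ]
base front [ 498.56354992 -101.22287442   12.        ]
roofedge [578.71434302 -56.71034288  83.        ]
roofedge [ 580.16792404 -138.11638205   83.        ]<stdin>:14: DeprecationWarning: Arrays of 2-dimensional vectors are deprecated. Use arrays of 3-dimensional vectors instead. (deprecated in NumPy 2.0)
```

View pics/h1.png

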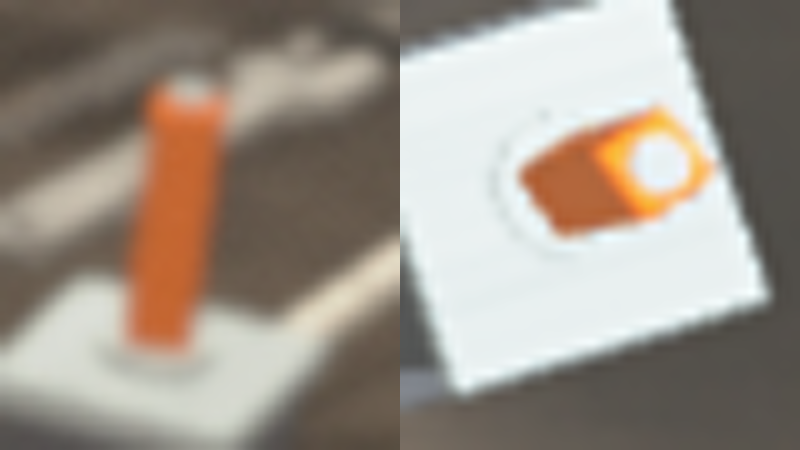

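In the zoomed top view, the handle's top-face corners are at (597,148), (660,107), (715,165) and (640,218). That gives a handle yaw of about 31°, with the axis at about (449,-276) mm. I'll write a move helper and then approach.

```bash
cat >> h.py <<'E'
def goal(pos_mm,yaw,tilt=0,base=None):
    s=r.read_state(); p0,q0=base if base else (s["ee_pos"]*1000,s["eef_rot"])
    R0=R.from_quat(q0); G=R.from_euler('z',yaw,degrees=True)*R.from_rotvec([np.pi,0,0])*R.from_rotvec([0,np.radians(tilt),0])
    print("row",np.round((R0.inv()*G).as_rotvec(),4),np.round(R0.inv().apply(np.array(pos_mm)-p0),1),"t",s["time"],"f",np.round(s["ft_force"],2))
E
python3 -c "
from h import *
goal([449,-276,215],31); goal([449,-276,99],31)"
```

```text
row [ 1.000e-04  0.000e+00 -2.332e-01] [ 344.3 -226.     7.6] t 0.6 f [ 0.43 -0.02  0.09]
row [ 1.000e-04  0.000e+00 -2.332e-01] [ 344.3 -226.   123.6] t 0.6 f [ 0.43 -0.02  0.09]
```

Emit:
apply_moves:
  steps:
    - [0,0,-0.1,100,-65,2,1]
    - [0,0,-0.233,200,-131,4,1]
    - [0,0,-0.233,280,-184,7,1]
    - [0,0,-0.233,344.3,-226,7,1]
    - [0,0,-0.233,344.3,-226,7,1]
    - [0,0,-0.233,344.3,-226,7,1]
    - [0,0,-0.233,344.3,-226,7,1]
    - [0,0,-0.233,344.3,-226,7,1]
    - [0,0,-0.233,344.3,-226,7,1]
    - [0,0,-0.233,344.3,-226,7,1]
    - [0,0,-0.233,344.3,-226,7,1]
    - [0,0,-0.233,344.3,-226,7,1]
    - [0,0,-0.233,344.3,-226,7,1]
    - [0,0,-0.233,344.3,-226,7,1]
    - [0,0,-0.233,344.3,-226,7,1]

```text
time: 1.85
ee_pos: [0.4481, -0.2773, 0.2155]
eef_rot: [0.964, 0.266, -0.0, 0.0]
ft_force: [0.2, -0.3, -0.5]
width: 0.0872
grip_force: 0.0
```

```bash
python3 -c "
from h import *
goal([449,-276,99],31); c=r.camera('top'); cv2.imwrite('pics/t2.png',cv2.resize(c['pixels'][200:310,390:520,::-1],None,fx=5,fy=5,interpolation=cv2.INTER_CUBIC))
c=r.camera('scene'); cv2.imwrite('pics/s2.png',cv2.resize(c['pixels'][90:220,370:520,::-1],None,fx=4,fy=4,interpolation=cv2.INTER_CUBIC))"
```

```text
row [ 0.0002  0.0004 -0.0028] [  1.5  -0.7 116.5] t 1.85 f [ 0.17 -0.25 -0.52]
```

View pics/s2.png

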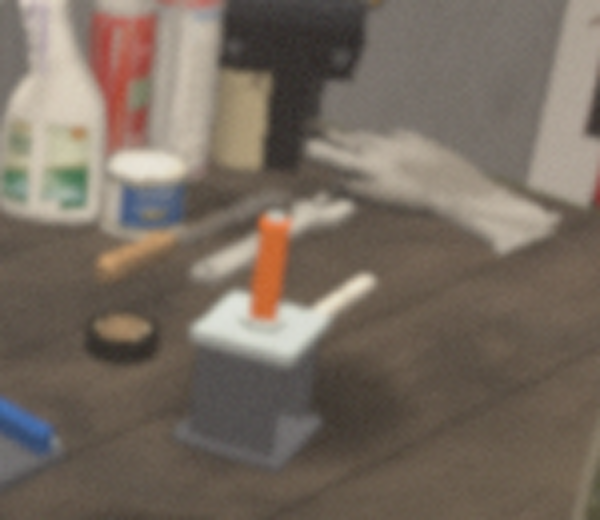

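The picture shows the gripper, black, edge-on above the handle: the fingers are at (285,150) and the handle top at (276,218), so they line up. Next is the descent and the grip.

Emit:
apply_moves:
  steps:
    - [0,0,0,1.5,-0.7,30,1]
    - [0,0,0,1.5,-0.7,60,1]
    - [0,0,0,1.5,-0.7,90,1]
    - [0,0,0,1.5,-0.7,110,1]
    - [0,0,0,1.5,-0.7,116.5,1]
    - [0,0,0,1.5,-0.7,116.5,1]
    - [0,0,0,1.5,-0.7,116.5,1]
    - [0,0,0,1.5,-0.7,116.5,-0.3]
    - [0,0,0,1.5,-0.7,116.5,-1]
    - [0,0,0,1.5,-0.7,116.5,-1]
    - [0,0,0,1.5,-0.7,116.5,-1]
    - [0,0,0,1.5,-0.7,116.5,-1]
    - [0,0,0,1.5,-0.7,116.5,-1]
    - [0,0,0,1.5,-0.7,116.5,-1]
    - [0,0,0,1.5,-0.7,116.5,-1]
    - [0,0,0,1.5,-0.7,116.5,-1]
    - [0,0,0,1.5,-0.7,116.5,-1]
  force: 55

```text
time: 3.37
ee_pos: [0.45, -0.2745, 0.099]
eef_rot: [0.964, 0.267, -0.0, 0.0]
ft_force: [0.5, -0.2, 1.1]
width: 0.0285
grip_force: 0.0
```

```bash
python3 -c "
from h import *
s=r.read_state();print(s['width'],s['grip_force'],s['ee_pos'],s['ft_force'],s['torque'])
goal([449,-276,215],31);goal([400,-230,300],0)"
```

```text
0.028488421777623753 0.0 [ 0.44995658 -0.27454991  0.09902479] [ 0.46926972 -0.19054232  1.13154459] [-0.01924885 -0.0149484  -0.00224684]
row [ 0.      0.     -0.0002] [  -1.6    0.8 -116. ] t 3.3667 f [ 0.47 -0.19  1.13]
row [0.     0.     0.5409] [ -19.9  -63.9 -201. ] t 3.3667 f [ 0.47 -0.19  1.13]
```

Emit:
apply_moves:
  steps:
    - [0,0,0,0,0,0,-1]
    - [0,0,0,0,0,0,-1]
    - [0,0,0,0,0,0,-1]
    - [0,0,0,0,0,0,-1]
    - [0,0,0,0,0,0,-1]
    - [0,0,0,0,0,0,-1]
    - [0,0,0,0,0,0,-1]
    - [0,0,0,0,0,0,-1]

```text
time: 4.03
ee_pos: [0.45, -0.2747, 0.0991]
eef_rot: [0.964, 0.267, 0.0, 0.0]
ft_force: [0.0, -0.1, -0.4]
width: 0.018
grip_force: 54.8
```

```bash
python3 -c "
from h import *
goal([450,-274.7,240],31);goal([440,-180,240],0.5,20);goal([440,-97.5,150],0.5,45)"
```

```text
row [ 0.0002  0.     -0.0003] [ 0.000e+00  1.000e-01 -1.409e+02] t 4.0333 f [ 0.05 -0.07 -0.37]
row [-0.0927  0.3407  0.5266] [  40.2  -86.3 -141. ] t 4.0333 f [ 0.05 -0.07 -0.37]
row [-0.2086  0.7664  0.5042] [  82.7 -157.   -51. ] t 4.0333 f [ 0.05 -0.07 -0.37]
```

Emit:
apply_moves:
  steps:
    - [0,0,0,0,0,-25,-1]
    - [0,0,0,0,0,-60,-1]
    - [0,0,0,0,0,-100,-1]
    - [0,0,0,0,0,-141,-1]
    - [0,0,0,0,0,-141,-1]
    - [-0.03,0.1,0.15,12,-26,-141,-1]
    - [-0.06,0.2,0.3,25,-52,-141,-1]
    - [-0.093,0.341,0.527,40,-86,-141,-1]
    - [-0.093,0.341,0.527,50,-106,-141,-1]
    - [-0.093,0.341,0.527,60,-126,-130,-1]
    - [-0.093,0.341,0.527,70,-140,-110,-1]
    - [-0.209,0.766,0.504,82.7,-157,-90,-1]
    - [-0.209,0.766,0.504,82.7,-157,-70,-1]
    - [-0.209,0.766,0.504,82.7,-157,-51,-1]
    - [-0.209,0.766,0.504,82.7,-157,-51,-1]
    - [-0.209,0.766,0.504,82.7,-157,-51,-1]
    - [-0.209,0.766,0.504,82.7,-157,-51,-1]
    - [-0.209,0.766,0.504,82.7,-157,-51,-1]
    - [-0.209,0.766,0.504,82.7,-157,-51,-1]

```text
time: 5.62
ee_pos: [0.4738, -0.1157, 0.1756]
eef_rot: [0.933, 0.009, 0.36, -0.006]
ft_force: [2.8, 0.4, 1.8]
width: 0.0177
grip_force: 55.0
```

```bash
python3 -c "
from h import *
s=r.read_state();print(s['width'],s['grip_force'],s['ee_pos'],s['joint_positions'],s['torque'])
goal([485,-97.5,84],0.5,45)
c=r.camera('scene'); a=cv2.resize(c['pixels'][100:240,300:470,::-1],None,fx=4,fy=4,interpolation=cv2.INTER_CUBIC)[:,:680]
cv2.imwrite('pics/s3.png',a)"
```

```text
0.017727707577426068 54.99697007238865 [ 0.47380918 -0.11568981  0.17562162] [ 1.42539961 -0.50008109 -0.89611578  2.41600035 -1.26812491  0.73421642
 -0.21325154] [0.03929445 0.582755   0.04517813]
row [-0.0121  0.0482  0.005 ] [-53.1 -17.5  75.7] t 5.6167 f [2.8 0.4 1.8]
```

View pics/s3.png

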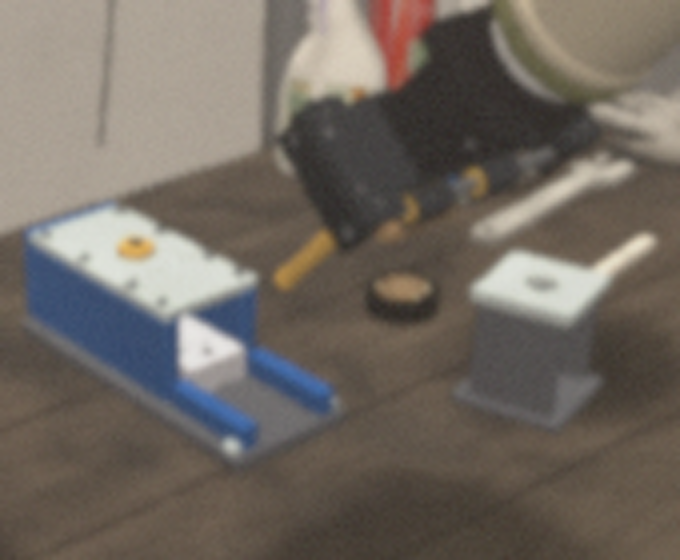

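The picture shows the drift held on the slant near (300,260), with the arm folded to its joint limits (q2, q4 and q5). A tool tilted 45° here is out of reach. I'll put the drift back in the stand and regrasp with the tool inclined to the handle, so the tool stays near vertical at the jig.

```bash
python3 -c "
from h import *
goal([480,-180,245],-15,15);goal([449.5,-275,245],-30);"
```

```text
row [-0.14   -0.4687  0.2488] [ 51.7  63.7 -48.5] t 5.6667 f [-1.23 -1.11 -3.57]
row [-0.2037 -0.7146  0.5181] [ 27.9 158.  -70.5] t 5.6667 f [-1.23 -1.11 -3.57]
```

Emit:
apply_moves:
  steps:
    - [-0.05,-0.15,0.08,18,10,-30,-1]
    - [-0.1,-0.3,0.16,35,30,-48,-1]
    - [-0.14,-0.469,0.249,52,64,-48,-1]
    - [-0.14,-0.469,0.249,52,64,-48,-1]
    - [-0.16,-0.55,0.34,44,95,-55,-1]
    - [-0.18,-0.63,0.43,36,127,-63,-1]
    - [-0.204,-0.715,0.518,28,158,-70.5,-1]
    - [-0.204,-0.715,0.518,28,158,-70.5,-1]
    - [-0.204,-0.715,0.518,28,158,-70.5,-1]
    - [-0.204,-0.715,0.518,28,158,-70.5,-1]
    - [-0.204,-0.715,0.518,28,158,-70.5,-1]
    - [-0.204,-0.715,0.518,28,158,-70.5,-1]
    - [-0.204,-0.715,0.518,28,158,-70.5,-1]

```text
time: 6.75
ee_pos: [0.4513, -0.2718, 0.2459]
eef_rot: [0.966, -0.258, 0.002, -0.004]
ft_force: [0.2, 0.6, -2.3]
width: 0.0174
grip_force: 55.0
```

```bash
python3 -c "
from h import *
s=r.read_state();print(s['width'],s['grip_force'],s['ee_pos'],s['joint_positions'],s['torque'])
goal([449.5,-275,245],-30);goal([449.5,-275,101],-30);goal([449.5,-275,99],-30)"
```

```text
0.01738860730936936 54.99710398726165 [ 0.45131432 -0.27179363  0.2459144 ] [ 1.51485228  0.31144056 -1.24172194  1.63991216  0.28996028  1.40123992
 -1.85290991] [0.05276447 0.06942688 0.04424725]
row [-0.0092 -0.0018  0.0021] [0.  3.7 0.9] t 6.75 f [ 0.23  0.6  -2.27]
row [-0.0092 -0.0018  0.0021] [ -0.2   5.  144.9] t 6.75 f [ 0.23  0.6  -2.27]
row [-0.0092 -0.0018  0.0021] [ -0.2   5.  146.9] t 6.75 f [ 0.23  0.6  -2.27]
```

Emit:
apply_moves:
  steps:
    - [-0.009,-0.002,0.002,0,4,1,-1]
    - [-0.009,-0.002,0.002,0,4,1,-1]
    - [-0.009,-0.002,0.002,0,4.2,20,-1]
    - [-0.009,-0.002,0.002,0,4.4,45,-1]
    - [-0.009,-0.002,0.002,0,4.6,70,-1]
    - [-0.009,-0.002,0.002,0,4.8,95,-1]
    - [-0.009,-0.002,0.002,0,5,120,-1]
    - [-0.009,-0.002,0.002,-0.2,5,135,-1]
    - [-0.009,-0.002,0.002,-0.2,5,142,-1]
    - [-0.009,-0.002,0.002,-0.2,5,145,-1]
    - [-0.009,-0.002,0.002,-0.2,5,145,-1]
    - [-0.009,-0.002,0.002,-0.2,5,145,-1]

```text
time: 7.75
ee_pos: [0.449, -0.2772, 0.1023]
eef_rot: [0.965, -0.261, 0.0, 0.001]
ft_force: [0.3, -0.1, -1.6]
width: 0.0176
grip_force: 55.0
```

```bash
python3 -c "
from h import *
s=r.read_state();print(s['width'],s['grip_force'],s['ee_pos'],s['joint_positions'],s['torque'])
goal([449.5,-275,99],-30)"
```

```text
0.017598533467371235 54.99724228866398 [ 0.44902409 -0.27721165  0.10225003] [ 1.40645177  0.45777135 -1.13038416  1.81803504  0.45385694  1.15703999
 -1.97286521] [ 0.04757053 -0.02023782 -0.01268884]
row [ 0.0017 -0.0005 -0.0043] [-0.7 -2.2  3.2] t 7.75 f [ 0.3  -0.14 -1.59]
```

Emit:
apply_moves:
  steps:
    - [0,0,-0.004,-0.3,-1.5,2.5,-1]
    - [0,0,-0.004,-0.3,-1.5,3,-1]
    - [0,0,-0.004,-0.3,-1.5,3,1]
    - [0,0,-0.004,-0.3,-1.5,3,1]
    - [0,0,-0.004,-0.3,-1.5,3,1]
    - [0,0,-0.004,-0.3,-1.5,3,1]
    - [0,0,-0.004,-0.3,-1.5,3,1]
    - [0,0,-0.004,-0.3,-1.5,-20,1]
    - [0,0,-0.004,-0.3,-1.5,-50,1]
    - [0,0,-0.004,-0.3,-1.5,-85,1]
    - [0,0,-0.004,-0.3,-1.5,-120,1]
    - [0,0,-0.004,-0.3,-1.5,-130,1]
    - [0,0,-0.004,-0.3,-1.5,-130,1]

```text
time: 8.83
ee_pos: [0.4508, -0.2756, 0.2339]
eef_rot: [0.966, -0.259, 0.001, 0.001]
ft_force: [0.7, 0.7, -0.8]
width: 0.0817
grip_force: 0.0
```

```bash
cat >> h.py <<'E'
def gp(G,yaw,tilt,back=0):
    a,t=np.radians([yaw,tilt]); z=np.array([np.sin(t)*np.cos(a),np.sin(t)*np.sin(a),-np.cos(t)]); goal(np.array(G)+z*(19-back),yaw,tilt)
E
python3 -c "
from h import *
s=r.read_state();print(s['width'],s['ee_pos'],s['joint_positions'])
gp([449.3,-275.3,118],-30,-42,100);gp([449.3,-275.3,118],-30,-42,0)
c=r.camera('top');P=cloud(c);I=c['pixels'];h=cv2.cvtColor(I,cv2.COLOR_RGB2HSV);m=np.zeros(h.shape[:2],bool);m[225:290,405:480]=1
m&=(h[...,0]<18)&(h[...,1]>130)&(P[...,2]>.09);q=P[m];print(m.sum(),np.nanmedian(q,0),np.nanmax(q[:,2]))
cv2.imwrite('pics/t4.png',cv2.resize(I[220:300,410:510,::-1],None,fx=7,fy=7,interpolation=cv2.INTER_CUBIC))"
```

```text
0.08168248585848426 [ 0.45084203 -0.2756034   0.23391523] [ 1.50493419  0.32265629 -1.23388248  1.65621796  0.31242633  1.38165793
 -1.8661827 ]
row [ 1.900e-03 -7.365e-01 -7.000e-04] [52.5  0.4 55.9] t 8.8333 f [ 0.73  0.72 -0.83]
row [ 1.900e-03 -7.365e-01 -7.000e-04] [-14.6   0.2 130. ] t 8.8333 f [ 0.73  0.72 -0.83]
94 [ 0.44348418 -0.2664805   0.14438303] 0.16712136320401916
```

Emit:
apply_moves:
  steps:
    - [0,-0.12,0,20,0,0,1]
    - [0,-0.24,0,40,0,0,1]
    - [0,-0.36,0,52,0,0,1]
    - [0,-0.48,0,52,0,0,1]
    - [0,-0.6,0,52,0,10,1]
    - [0,-0.736,0,52,0,20,1]
    - [0,-0.736,0,52,0,40,1]
    - [0,-0.736,0,52.5,0.4,56,1]
    - [0,-0.736,0,52.5,0.4,56,1]
    - [0,-0.736,0,52.5,0.4,56,1]
    - [0,-0.736,0,52.5,0.4,56,1]
    - [0,-0.736,0,52.5,0.4,56,1]

```text
time: 9.88
ee_pos: [0.4927, -0.301, 0.1713]
eef_rot: [0.9, -0.242, -0.349, -0.092]
ft_force: [0.9, 0.6, -1.3]
width: 0.087
grip_force: 0.0
```

```bash
python3 -c "
from h import *
s=r.read_state();print(s['width'],s['ee_pos'],s['joint_positions'])
gp([449.3,-275.3,118],-30,-42,100);gp([449.3,-275.3,118],-30,-42,0)
for n,(a,b,w,h) in dict(top=(400,210,110,90),scene=(370,110,110,90)).items():
  I=r.camera(n)['pixels']; cv2.imwrite(f'pics/{n}5.png',cv2.resize(I[b:b+h,a:a+w,::-1],None,fx=6,fy=6,interpolation=cv2.INTER_CUBIC))"
```

```text
0.08704341596859938 [ 0.49272412 -0.30101559  0.17127833] [ 0.40318534  0.85883524  0.16317737  0.97413027 -0.11025591  2.05653075
 -1.5514379 ]
row [ 0.0025  0.0064 -0.0026] [-1.9 -0.5 -7.6] t 9.8833 f [ 0.92  0.64 -1.26]
row [ 0.0025  0.0064 -0.0026] [-1.3 -0.8 92.4] t 9.8833 f [ 0.92  0.64 -1.26]
```

View pics/scene5.png

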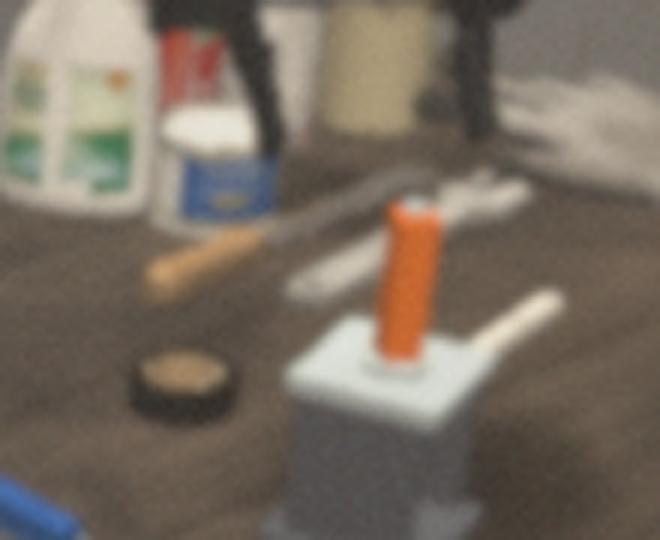

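The picture shows the open fingers, tips at (265,150) and (475,130), straddling the upright handle at (410,280). Approach along the tool axis and grip.

Emit:
apply_moves:
  steps:
    - [0.003,0.006,-0.003,-1.3,-0.8,15,1]
    - [0.003,0.006,-0.003,-1.3,-0.8,40,1]
    - [0.003,0.006,-0.003,-1.3,-0.8,65,1]
    - [0.003,0.006,-0.003,-1.3,-0.8,82,1]
    - [0.003,0.006,-0.003,-1.3,-0.8,92.4,1]
    - [0.003,0.006,-0.003,-1.3,-0.8,92.4,1]
    - [0.003,0.006,-0.003,-1.3,-0.8,92.4,0]
    - [0.003,0.006,-0.003,-1.3,-0.8,92.4,-1]
    - [0.003,0.006,-0.003,-1.3,-0.8,92.4,-1]
    - [0.003,0.006,-0.003,-1.3,-0.8,92.4,-1]
    - [0.003,0.006,-0.003,-1.3,-0.8,92.4,-1]
    - [0.003,0.006,-0.003,-1.3,-0.8,92.4,-1]
    - [0.003,0.006,-0.003,-1.3,-0.8,92.4,-1]
    - [0.003,0.006,-0.003,-1.3,-0.8,92.4,-1]
    - [0.003,0.006,-0.003,-1.3,-0.8,92.4,-1]
    - [0.003,0.006,-0.003,-1.3,-0.8,92.4,-1]
    - [0.003,0.006,-0.003,-1.3,-0.8,92.4,-1]
    - [0.003,0.006,-0.003,-1.3,-0.8,92.4,-1]
    - [0.003,0.006,-0.003,-1.3,-0.8,92.4,-1]
    - [0.003,0.006,-0.003,-1.3,-0.8,92.4,-1]
  force: 60

```text
time: 11.65
ee_pos: [0.4395, -0.2691, 0.1063]
eef_rot: [0.903, -0.241, -0.344, -0.094]
ft_force: [0.5, -0.3, 0.3]
width: 0.0176
grip_force: 60.0
```

```bash
python3 -c "
from h import *
s=r.read_state();print(s['width'],s['grip_force'],s['ee_pos'],s['joint_positions'],s['torque'])
p=s['ee_pos']*1000
z=R.from_quat(s['eef_rot']).apply([0,0,1]); print('grasp pt',p-19*z, 'tilt',np.degrees(np.arccos(-z[2])))
goal(p+[0,0,140],-30,-42);goal([440,-210,250],-15,-20);goal([440,-97.5,220],0.5,0)"
```

```text
0.017630259874123092 59.99387678923085 [ 0.43945614 -0.26911143  0.10634402] [ 0.39408168  0.76066463  0.13967111  1.27530207 -0.09565529  1.84187703
 -1.55082679] [-0.34648198 -0.61441667  0.05441146]
grasp pt [ 450.40105625 -275.471555    120.51291569] tilt 41.77804401680522
row [-0.0019 -0.0039  0.0023] [ -93.3   -0.4 -104.4] t 11.65 f [ 0.52 -0.25  0.33]
row [-0.1375  0.3775 -0.2241] [-117.3  -51.9  -87.7] t 11.65 f [ 0.52 -0.25  0.33]
row [-0.1965  0.7108 -0.5068] [-139.  -149.3  -27.6] t 11.65 f [ 0.52 -0.25  0.33]
```

Emit:
apply_moves:
  steps:
    - [0,0,0,-20,0,-22.4,-1]
    - [0,0,0,-47,0,-52.5,-1]
    - [0,0,0,-70,0,-78.5,-1]
    - [0,0,0,-93,0,-104,-1]
    - [0,0,0,-93,0,-104,-1]
    - [-0.04,0.1,-0.06,-100,-16,-98,-1]
    - [-0.08,0.22,-0.13,-108,-32,-93,-1]
    - [-0.138,0.378,-0.224,-117,-52,-88,-1]
    - [-0.15,0.45,-0.3,-122,-76,-73,-1]
    - [-0.17,0.53,-0.37,-128,-100,-58,-1]
    - [-0.185,0.62,-0.44,-134,-125,-42,-1]
    - [-0.197,0.711,-0.507,-139,-149,-28,-1]
    - [-0.197,0.711,-0.507,-139,-149,-28,-1]
    - [-0.197,0.711,-0.507,-139,-149,-28,-1]
    - [-0.197,0.711,-0.507,-139,-149,-28,-1]
    - [-0.197,0.711,-0.507,-139,-149,-28,-1]
    - [-0.197,0.711,-0.507,-139,-149,-28,-1]
    - [-0.197,0.711,-0.507,-139,-149,-28,-1]

```text
time: 13.15
ee_pos: [0.4405, -0.0987, 0.22]
eef_rot: [1.0, 0.004, -0.001, 0.0]
ft_force: [0.2, -0.1, -0.8]
width: 0.0178
grip_force: 60.0
```

```bash
cat >> h.py <<'E'
_R=R.from_quat([0.903,-0.241,-0.344,-0.094]); _e=np.array([439.5,-269.1,106.3])
BT=_R.inv().apply(np.array([449.8,-275.4,15.])-_e)   # ball centre in tool frame, mm
def ball(s=None):
    s=s or r.read_state(); return s["ee_pos"]*1000+R.from_quat(s["eef_rot"]).apply(BT)
def bgoal(b,yaw,tilt):
    G=R.from_euler('z',yaw,degrees=True)*R.from_rotvec([np.pi,0,0])*R.from_rotvec([0,np.radians(tilt),0])
    goal(np.array(b)-G.apply(BT),yaw,tilt)
E
python3 -c "
from h import *
s=r.read_state();print(s['width'],s['ee_pos'],s['joint_positions'],s['torque']); print(BT,'ball',ball(s))
bgoal([545,-97.6,60],0.5,2);bgoal([545,-97.6,24],0.5,2)
c=r.camera('scene');I=c['pixels'];cv2.imwrite('pics/s6.png',cv2.resize(I[90:230,300:460,::-1],None,fx=5,fy=5,interpolation=cv2.INTER_CUBIC)[:,:,:][:600])"
```

```text
0.017810678356415185 [ 0.44051952 -0.09868773  0.2199834 ] [ 1.17135736e-01 -4.84164976e-02  1.61737995e-03  1.89706673e+00
  4.61667849e-04  1.29419544e+00 -1.44496286e+00] [ 0.05138277  0.07239967 -0.02587146]
[69.81904799  0.67259854 60.05262816] ball [510.26421831 -98.86992805 159.8409554 ]
row [ 0.0002  0.0362 -0.0015] [ 32.7  -0.9 102.4] t 13.15 f [ 0.16 -0.09 -0.8 ]
row [ 0.0002  0.0362 -0.0015] [ 32.8  -0.9 138.4] t 13.15 f [ 0.16 -0.09 -0.8 ]
```

View pics/s6.png

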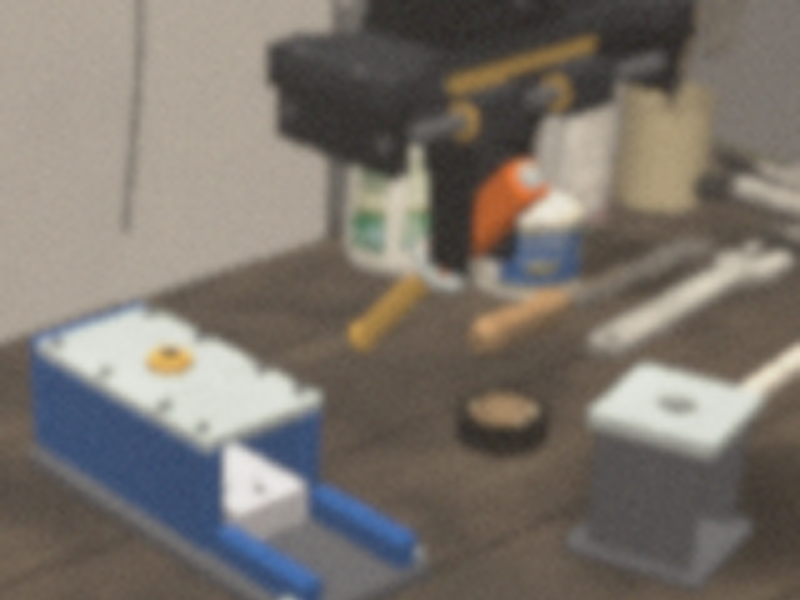

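The picture shows the drift held on the slant, foot at (358,333), with the stand empty and the blank's rear visible at (275,505). I'll check the foot position numerically, then hover over the jig.

```bash
python3 -c "
from h import *
b=ball();print('pred',b)
for n in('scene','top'):
  c=r.camera(n);P=cloud(c)*1000;I=c['pixels'];h=cv2.cvtColor(I,cv2.COLOR_RGB2HSV)
  m=(h[...,0]>10)&(h[...,0]<32)&(h[...,1]>110)&(np.linalg.norm(P-b,axis=2)<50)
  q=P[m];print(n,m.sum());
  d=np.array([np.sin(np.radians(41.8)),0,-np.cos(np.radians(41.8))])
  t=(q-b)@d; print('axial max',np.sort(t)[-5:],'mean lateral y',np.median(q[:,1]),'perp xz',np.median((q-b)@[d[2],0,-d[0]]))
  v,u=np.nonzero(m); k=np.argsort(t)[-6:]; print(u[k],v[k]); 
  p,dd=ray(c,u[k].mean(),v[k].mean()); 
  if n=='scene': print('ray at y=b.y',(p+dd*(b[1]/1000-p[1])/dd[1])*1000)
  else: print('ray at z=b.z',(p+dd*(b[2]/1000-p[2])/dd[2])*1000)
"
```

```text
pred [510.2058999  -98.67753482 159.8377761 ]
scene 68
axial max [-3.19631238 -1.66679224 -1.0159946  -0.27961467  0.62092568] mean lateral y -93.52817561739118 perp xz 4.2048605283904585
[370 373 372 370 371 370] [156 159 159 157 159 158]
ray at y=b.y [511.88703414 -98.67753482 154.75591567]
top 0
axial max [] mean lateral y nan perp xz nan
[] []
ray at z=b.z [nan nan nan]
  return _methods._mean(a, axis=axis, dtype=dtype,
  ret = ret.dtype.type(ret / rcount)
<string>:11: RuntimeWarning: Mean of empty slice.
```

Emit:
apply_moves:
  steps:
    - [0,0.018,0,5,-0.5,20,-1]
    - [0,0.036,-0.0015,12,-0.9,50,-1]
    - [0,0.036,-0.0015,20,-0.9,80,-1]
    - [0,0.036,-0.0015,32.7,-0.9,102,-1]
    - [0,0.036,-0.0015,32.7,-0.9,102,-1]
    - [0,0.036,-0.0015,32.7,-0.9,102,-1]
    - [0,0.036,-0.0015,32.7,-0.9,102,-1]

```text
time: 13.88
ee_pos: [0.4731, -0.0969, 0.1194]
eef_rot: [1.0, 0.005, 0.018, 0.0]
ft_force: [0.5, -0.6, -1.6]
width: 0.0178
grip_force: 60.0
```

Emit:
apply_moves:
  steps:
    - [0,0,0,0,0,10,-1]
    - [0,0,0,0.5,0.5,22,-1]
    - [0,0,0,1,0.5,31,-1]
    - [0,0,0,1,0.5,35,-1]
    - [0,0,0,1,0.5,35,-1]
    - [0,0,0,1,0.5,35,-1]
    - [0,0,0,1,0.5,35,-1]

```text
time: 14.47
ee_pos: [0.4754, -0.0972, 0.0839]
eef_rot: [1.0, 0.005, 0.019, 0.0]
ft_force: [0.1, -0.8, -1.8]
width: 0.0173
grip_force: 60.0
```

```bash
python3 -c "
from h import *
s=r.read_state();print(s['ee_pos'],s['ft_force'],s['torque'],'ball',ball(s),s['joint_positions'])
bgoal([545,-97.6,23],0.5,2);bgoal([563,-97.5,23],0.5,2);bgoal([600,-97.2,23],0.5,2)
for n,(a,b,w,h) in dict(top=(320,170,80,80),scene=(320,135,80,80)).items():
  I=r.camera(n)['pixels']; cv2.imwrite(f'pics/{n}7.png',cv2.resize(I[b:b+h,a:a+w,::-1],None,fx=5,fy=5,interpolation=cv2.INTER_CUBIC))
cv2.imwrite('pics/b7.png',np.hstack([cv2.imread('pics/top7.png'),cv2.imread('pics/scene7.png')]))"
```

```text
[ 0.4754469  -0.09721929  0.08392146] [ 0.11468084 -0.77200353 -1.75247435] [-0.01004995  0.04251659 -0.02519347] ball [547.44307418 -97.16179867  26.49308939] [ 1.11463012e-01  1.33307126e-01 -1.14828940e-03  2.01434936e+00
 -4.66717999e-03  9.57149923e-01 -1.44730566e+00]
row [ 0.0004 -0.0021  0.0018] [-2.4  0.3  3.3] t 14.4667 f [ 0.11 -0.77 -1.75]
row [ 0.0004 -0.0021  0.0018] [15.5  0.4  3.9] t 14.4667 f [ 0.11 -0.77 -1.75]
row [ 0.0004 -0.0021  0.0018] [52.5  0.5  5.3] t 14.4667 f [ 0.11 -0.77 -1.75]
```

View pics/b7.png

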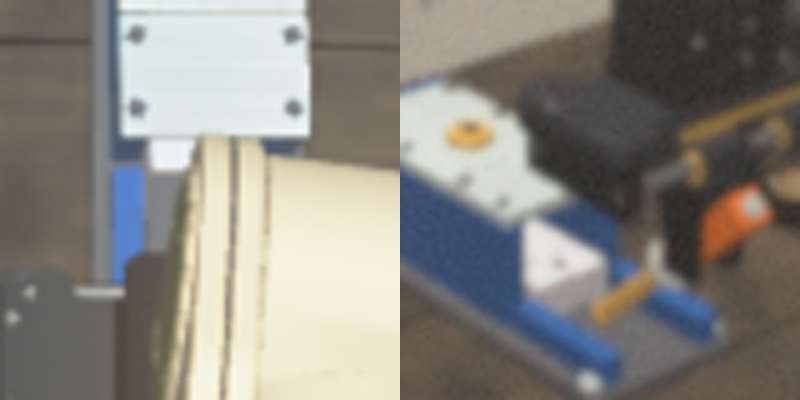

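The right-hand view shows the brass foot at (600,315) between the rails, just behind the blank's rear face, and the roof is clear. Start the gentle push.

Emit:
apply_moves:
  steps:
    - [0,0,0.002,3,0.3,2.6,-1]
    - [0,0,0.002,6,0.4,2.7,-1]
    - [0,0,0.002,9,0.4,2.8,-1]
    - [0,0,0.002,12,0.4,2.9,-1]
    - [0,0,0.002,14,0.4,3,-1]
    - [0,0,0.002,16,0.4,3.1,-1]
    - [0,0,0.002,18,0.4,3.2,-1]
    - [0,0,0.002,20,0.4,3.3,-1]
    - [0,0,0.002,22,0.4,3.4,-1]
    - [0,0,0.002,24,0.4,3.4,-1]

```text
time: 15.4
ee_pos: [0.4989, -0.0973, 0.0806]
eef_rot: [1.0, 0.004, 0.017, 0.0]
ft_force: [-3.0, 1.0, -0.4]
width: 0.0173
grip_force: 60.0
```

```bash
cat > q.py <<'E'
from h import *
s=r.read_state();print(s['time'],'ball',ball(s),'f',s['ft_force'],'tq',s['torque'],'q',s['joint_positions'][[1,3,5]])
E
python3 q.py
```

```text
15.4 ball [570.74681286 -97.41250569  23.06522636] f [-2.96107903  0.9524209  -0.4025808 ] tq [0.07521954 0.84448131 0.05214559] q [0.18621694 1.96018255 0.96040383]
```

Emit:
apply_moves:
  steps:
    - [0,0,0,1.5,0,0,-1]
    - [0,0,0,3,0,0,-1]
    - [0,0,0,4.5,0,0.1,-1]
    - [0,0,0,6,0,0.1,-1]
    - [0,0,0,7.5,0,0.2,-1]
    - [0,0,0,9,0,0.2,-1]
    - [0,0,0,10.5,0,0.3,-1]
    - [0,0,0,12,0,0.3,-1]
    - [0,0,0,13.5,0,0.4,-1]
    - [0,0,0,15,0,0.4,-1]
    - [0,0,0,16.5,0,0.5,-1]

```text
time: 16.32
ee_pos: [0.5159, -0.0972, 0.0809]
eef_rot: [1.0, 0.004, 0.018, 0.0]
ft_force: [-2.2, 0.0, -1.5]
width: 0.0175
grip_force: 60.0
```

```bash
python3 q.py
```

```text
16.3167 ball [587.80029711 -97.25208224  23.38843011] f [-2.20832601  0.00301057 -1.45408379] tq [ 0.00939271  0.62565097 -0.00684461] q [0.21870434 1.9200347  0.96691529]
```

Emit:
apply_moves:
  steps:
    - [0,0,0,0.7,0,0,-1]
    - [0,0,0,1.4,0,0,-1]
    - [0,0,0,2.1,0,0.1,-1]
    - [0,0,0,2.8,0,0.1,-1]
    - [0,0,0,3.5,0,0.1,-1]
    - [0,0,0,4.2,0,0.1,-1]
    - [0,0,0,4.9,0,0.1,-1]

```text
time: 16.9
ee_pos: [0.5207, -0.0971, 0.081]
eef_rot: [1.0, 0.004, 0.018, 0.0]
ft_force: [-1.7, -0.2, -2.4]
width: 0.017
grip_force: 60.0
```

```bash
python3 q.py
```

```text
16.9 ball [592.63976306 -97.21942734  23.51303357] f [-1.74543067 -0.17551214 -2.39620813] tq [ 0.04379653  0.66494054 -0.01813298] q [0.22798462 1.90824564 0.96931521]
```

Emit:
apply_moves:
  steps:
    - [0,0,0,0.7,0,0,-1]
    - [0,0,0,1.4,0,0,-1]
    - [0,0,0,2.0,0,0.1,-1]

```text
time: 17.15
ee_pos: [0.5227, -0.0971, 0.081]
eef_rot: [1.0, 0.004, 0.018, 0.0]
ft_force: [-2.6, -0.3, -2.8]
width: 0.0175
grip_force: 60.0
```

```bash
python3 q.py
```

```text
17.15 ball [594.65719336 -97.19965872  23.47121123] f [-2.58508218 -0.29780276 -2.82976824] tq [0.09319823 0.63771544 0.02241341] q [0.23202142 1.90330502 0.97025324]
```

Emit:
apply_moves:
  steps:
    - [0,0,0,0.6,0,0,-1]
    - [0,0,0,1.2,0,0,-1]
    - [0,0,0,1.8,0,0,-1]

```text
time: 17.4
ee_pos: [0.5245, -0.0971, 0.081]
eef_rot: [1.0, 0.004, 0.018, 0.0]
ft_force: [-2.0, 0.4, -3.1]
width: 0.0177
grip_force: 60.0
```

```bash
python3 q.py
```

```text
17.4 ball [596.4134727 -97.1959951  23.5106268] f [-1.96777607  0.43484947 -3.13851972] tq [0.03769215 0.62217169 0.01536498] q [0.23544638 1.89891793 0.97125599]
```

Emit:
apply_moves:
  steps:
    - [0,0,0,0.6,0,0,-1]
    - [0,0,0,1.2,0,0,-1]
    - [0,0,0,1.8,0,0,-1]

```text
time: 17.65
ee_pos: [0.5263, -0.0971, 0.0811]
eef_rot: [1.0, 0.004, 0.018, 0.0]
ft_force: [-1.2, -0.3, -3.0]
width: 0.0176
grip_force: 60.0
```

```bash
python3 q.py
```

```text
17.65 ball [598.23755782 -97.15054215  23.5893573 ] f [-1.18684067 -0.34636549 -2.98107597] tq [ 0.03056221  0.6446521  -0.02321982] q [0.23888375 1.89442478 0.97226666]
```

Emit:
apply_moves:
  steps:
    - [0,0,0,0.6,0,0,-1]
    - [0,0,0,1.2,0,0,-1]
    - [0,0,0,1.8,0,0,-1]

```text
time: 17.9
ee_pos: [0.5278, -0.0971, 0.0811]
eef_rot: [1.0, 0.004, 0.018, 0.0]
ft_force: [-5.3, -0.1, 0.2]
width: 0.0178
grip_force: 60.0
```

```bash
python3 q.py
```

```text
17.9 ball [599.71549316 -97.19419585  23.5762845 ] f [-5.28169297 -0.11937324  0.18214511] tq [ 0.04677195  1.30859422 -0.01873481] q [0.24226624 1.8900696  0.97389502]
```

The force and torque both jumped, so this is probably the stop. A small step will confirm it.

Emit:
apply_moves:
  steps:
    - [0,0,0,0.3,0,0,-1]
    - [0,0,0,0.6,0,0,-1]

```text
time: 18.07
ee_pos: [0.528, -0.0971, 0.0811]
eef_rot: [1.0, 0.004, 0.017, 0.0]
ft_force: [-7.0, -0.0, 1.6]
width: 0.0172
grip_force: 60.0
```

```bash
python3 q.py
```

```text
18.0667 ball [599.84637937 -97.20483335  23.52798829] f [-7.04273429 -0.03119438  1.6173774 ] tq [0.04278397 1.75691032 0.03672465] q [0.24313241 1.88893788 0.97494028]
```

Emit:
apply_moves:
  steps:
    - [0,0,0,0.3,0,0,-1]
    - [0,0,0,0.6,0,0,-1]
    - [0,0,0,0.6,0,0,-1]
    - [0,0,0,0.6,0,0,-1]

```text
time: 18.4
ee_pos: [0.5281, -0.0972, 0.081]
eef_rot: [1.0, 0.004, 0.017, 0.0]
ft_force: [-7.4, -0.6, 1.9]
width: 0.0176
grip_force: 60.0
```

```bash
python3 q.py; python3 -c "
from h import *
I=r.camera('scene')['pixels']; cv2.imwrite('pics/s8.png',cv2.resize(I[130:220,300:420,::-1],None,fx=6,fy=6,interpolation=cv2.INTER_CUBIC))"
```

```text
18.4 ball [599.95662812 -97.24923811  23.32080853] f [-7.41868542 -0.58379452  1.89102975] tq [ 0.08290773  1.97268559 -0.01010334] q [0.2442595  1.88783311 0.97582856]
```

View pics/s8.png

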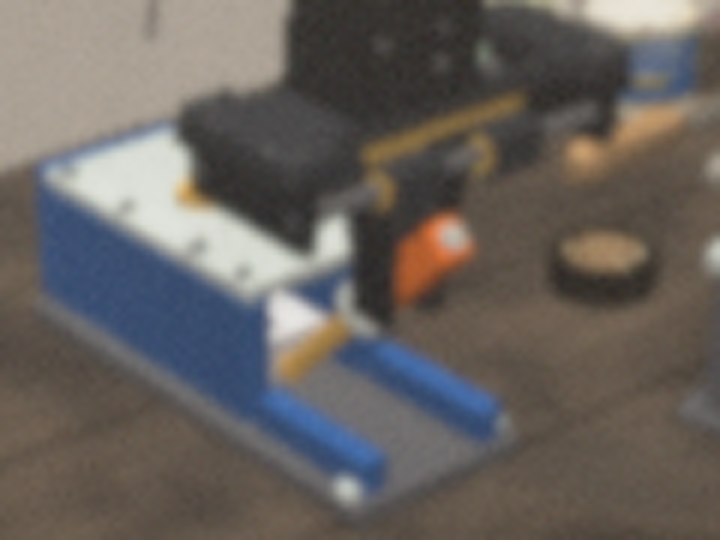

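The foot is against the blank's rear face at (285,365) under the roof, and nothing touches the roof edge. One slightly firmer press will seat the blank, still well under 20 N.

Emit:
apply_moves:
  steps:
    - [0,0,0,0.3,0,0,-1]
    - [0,0,0,0.7,0,0,-1]
    - [0,0,0,0.7,0,0,-1]

```text
time: 18.7
ee_pos: [0.5285, -0.0972, 0.0809]
eef_rot: [1.0, 0.004, 0.017, 0.0]
ft_force: [-8.3, 0.1, 0.6]
width: 0.0177
grip_force: 60.0
```

```bash
python3 q.py
```

```text
18.7 ball [600.22845698 -97.26668782  23.23079894] f [-8.32319975  0.11315088  0.57347442] tq [0.06320365 2.40672946 0.00559167] q [0.24548771 1.88633359 0.97692582]
```

Home: the force holds with no further travel. Back out and lift.

Emit:
apply_moves:
  steps:
    - [0,0,0,-3,0,0,-1]
    - [0,0,0,-15,0,-0.5,-1]
    - [0,0,0,-40,0,-1.5,-1]
    - [0,0,0,-60,0,-2.2,-1]
    - [0,0,0,-75,0,-15,-1]
    - [0,0,0,-80,0,-45,-1]
    - [0,0,0,-80,0,-80,-1]
    - [0,0,0,-80,0,-115,-1]
    - [0,0,0,-80,0,-150,-1]
    - [0,0,0,-80,0,-165,-1]
    - [0,0,0,-80,0,-165,-1]
    - [0,0,0,-80,0,-165,-1]

```text
time: 19.7
ee_pos: [0.4448, -0.0978, 0.244]
eef_rot: [1.0, 0.004, 0.02, 0.0]
ft_force: [-0.1, -1.0, -2.9]
width: 0.0178
grip_force: 60.0
```

```bash
python3 -c "
from h import *
s=r.read_state();print(s['time'],s['ee_pos'],s['joint_positions'],'ball',ball(s))
G=np.array([439.5,-269.1,106.3])
goal([440,-190,260],-15,-20);goal(G+[0,0,150],-30,-41.8)
c=r.camera('scene');P=cloud(c)*1000;I=c['pixels'];h=cv2.cvtColor(I,cv2.COLOR_RGB2HSV);b=ball(s)
m=(h[...,0]>10)&(h[...,0]<32)&(h[...,1]>110)&(np.linalg.norm(P-b,axis=2)<50)
v,u=np.nonzero(m);q=P[m];d=np.array([np.sin(np.radians(43)),0,-np.cos(np.radians(43))]);k=np.argsort((q-b)@d)[-6:]
p,dd=ray(c,u[k].mean(),v[k].mean());print('tip ray at y',(p+dd*(b[1]/1000-p[1])/dd[1])*1000)
l=np.polyfit(q[:,2],q[:,0],1);print('tilt',np.degrees(np.arctan(-l[0])),len(q))"
```

```text
19.7 [ 0.44482685 -0.09778842  0.24398613] [ 1.18070986e-01 -8.49808994e-02  1.24605771e-03  1.88131228e+00
 -4.42560703e-03  1.30619377e+00 -1.44179946e+00] ball [516.95539672 -97.87776187 186.72414345]
row [ 0.0426 -0.3861  0.2687] [ -5.   92.2 -16.2] t 19.7 f [-0.14 -1.05 -2.93]
row [ 0.1851 -0.7504  0.5129] [ -6.3 171.3 -12.5] t 19.7 f [-0.14 -1.05 -2.93]
tip ray at y [521.84334798 -97.87776187 182.7076361 ]
tilt 41.95435196681132 53
```

Emit:
apply_moves:
  steps:
    - [0.01,-0.1,0.07,-2,23,-5,-1]
    - [0.02,-0.2,0.14,-3,46,-10,-1]
    - [0.03,-0.3,0.2,-4,69,-14,-1]
    - [0.043,-0.386,0.269,-5,92,-16,-1]
    - [0.08,-0.48,0.33,-5,112,-15,-1]
    - [0.11,-0.57,0.39,-6,132,-14,-1]
    - [0.15,-0.66,0.45,-6,152,-13,-1]
    - [0.185,-0.75,0.513,-6,171.3,-12.5,-1]
    - [0.185,-0.75,0.513,-6,171.3,-12.5,-1]
    - [0.185,-0.75,0.513,-6,171.3,-12.5,-1]
    - [0.185,-0.75,0.513,-6,171.3,-12.5,-1]
    - [0.185,-0.75,0.513,-6,171.3,-12.5,-1]
    - [0.185,-0.75,0.513,-6,171.3,-12.5,-1]
    - [0.185,-0.75,0.513,-6,171.3,-12.5,-1]

```text
time: 20.92
ee_pos: [0.4339, -0.2654, 0.2477]
eef_rot: [0.905, -0.242, -0.339, -0.09]
ft_force: [0.1, 0.1, -2.6]
width: 0.0174
grip_force: 60.0
```

```bash
python3 -c "
from h import *
s=r.read_state();print(s['time'],s['ee_pos'],s['eef_rot'],s['joint_positions'],'ball',ball(s))
G=np.array([439.5,-269.1,106.3])
goal(G+[0,0,150],-30,-41.8);goal(G,-30,-41.8)
c=r.camera('scene');P=cloud(c)*1000;I=c['pixels'];h=cv2.cvtColor(I,cv2.COLOR_RGB2HSV);b=ball(s)
m=(h[...,0]>10)&(h[...,0]<32)&(h[...,1]>110)&(np.linalg.norm(P-b-[0,0,25],axis=2)<50)
v,u=np.nonzero(m);q=P[m];print(len(q),np.nanmedian(q,0),q[:,2].min(),q[:,2].max())
for k in range(v.min(),v.max()+1,4):
  w=u[v==k]
  if len(w):
    p,dd=ray(c,w.mean(),k); n=dd[:2]/np.linalg.norm(dd[:2]); a=np.array([449.8,-275.4])-p[:2]*1000; print(k,w.mean(),round(a[0]*n[1]-a[1]*n[0],1))
cv2.imwrite('pics/s9.png',cv2.resize(I[70:210,370:530,::-1],None,fx=4,fy=4,interpolation=cv2.INTER_CUBIC))"
```

```text
20.9167 [ 0.43394574 -0.26535843  0.24769162] [ 0.90466525 -0.24173748 -0.33913821 -0.09016124] [ 0.34672519  0.62654747  0.21533853  1.18699713 -0.10621519  2.05772678
 -1.53825611] ball [ 444.97766209 -272.56642735  156.54441946]
row [ 0.0017 -0.0124  0.0007] [ -0.6   0.5 -10.9] t 20.9167 f [ 0.09  0.09 -2.62]
row [ 0.0017 -0.0124  0.0007] [ 98.    0.4 102.2] t 20.9167 f [ 0.09  0.09 -2.62]
110 [ 439.86700607 -267.14577104  192.17068003] 155.08819575557604 225.53925941548007
124 442.0 -2.3
128 441.5 -2.4
132 441.0 -2.6
136 440.5 -2.7
140 440.5 -4.1
144 439.0 -1.8
148 439.5 -4.5
```

View pics/s9.png

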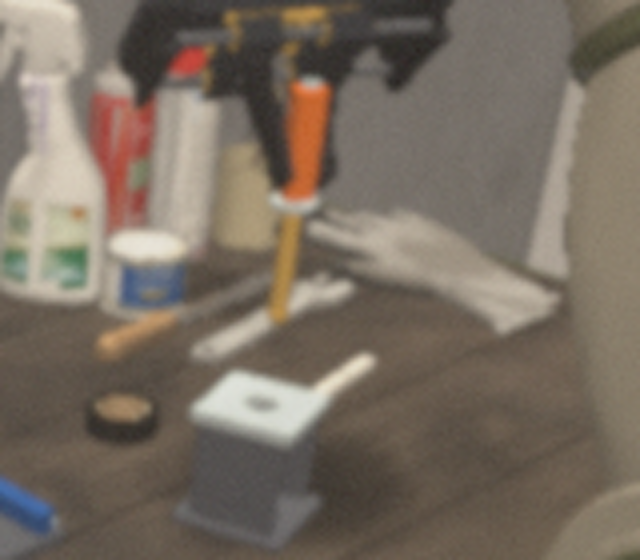

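The picture shows the drift hanging near-vertical, foot at (278,318), above the empty stand hole at (262,403), slightly short of it. That pose was at the q6 limit, so I'll go lower, where the pose is reachable, and check numerically. I've also viewed more than the 10 pictures allowed, so it's numbers only from here.

Emit:
apply_moves:
  steps:
    - [0,-0.012,0,8,0.4,5,-1]
    - [0,-0.012,0,18,0.4,16,-1]
    - [0,-0.012,0,27,0.4,20,-1]
    - [0,-0.012,0,27,0.4,20,-1]
    - [0,-0.012,0,27,0.4,20,-1]
    - [0,-0.012,0,27,0.4,20,-1]

```text
time: 21.47
ee_pos: [0.4397, -0.2701, 0.2141]
eef_rot: [0.902, -0.242, -0.346, -0.092]
ft_force: [-0.5, 0.3, -1.5]
width: 0.0174
grip_force: 60.0
```

```bash
cat > v.py <<'E'
from h import *
s=r.read_state();b=ball(s);print(s['time'],s['ee_pos'],s['ft_force'],'q6',s['joint_positions'][5],'ball',b)
G=np.array([439.5,-269.1,106.3])
goal(G+[0,0,110],-30,-41.8);goal(G+[0,0,60],-30,-41.8);goal(G,-30,-41.8)
for n in('scene','top'):
  Q=[]
  for _ in range(4):
    c=r.camera(n);P=cloud(c)*1000;h=cv2.cvtColor(c['pixels'],cv2.COLOR_RGB2HSV)
    m=(h[...,0]>10)&(h[...,0]<32)&(h[...,1]>110)&(np.hypot(P[...,0]-b[0],P[...,1]-b[1])<25)&(P[...,2]>b[2]-8)&(P[...,2]<b[2]+65);Q.append(P[m])
  q=np.vstack(Q);print(n,len(q))
  if len(q)>40:
    for i in(0,1):
      l=np.polyfit(q[:,2],q[:,i],1);print('xy'[i],'slope deg',np.degrees(np.arctan(l[0])),'at ball',np.polyval(l,b[2]))
E
python3 v.py
```

```text
21.4667 [ 0.43973331 -0.27011581  0.21414466] [-0.46393242  0.30562463 -1.54546125] q6 2.0216008923113873 ball [ 449.60907991 -276.76666262  122.82267365]
row [ 0.0014  0.0016 -0.001 ] [-2.  -0.8 -1.1] t 21.4667 f [-0.46  0.31 -1.55]
row [ 0.0014  0.0016 -0.001 ] [31.4 -0.8 36.1] t 21.4667 f [-0.46  0.31 -1.55]
row [ 0.0014  0.0016 -0.001 ] [71.5 -0.9 80.8] t 21.4667 f [-0.46  0.31 -1.55]
scene 420
x slope deg 0.47842228139806836 at ball 444.21824660935397
y slope deg 0.45682074516587357 at ball -271.5286517804878
top 90
x slope deg 0.3879457278050078 at ball 446.5739549663914
y slope deg 1.1564712913030986 at ball -270.350151161802
```

Emit:
apply_moves:
  steps:
    - [0.001,0,-0.001,-1,-0.8,0,-1]
    - [0.001,0,-0.001,6,-0.8,8,-1]
    - [0.001,0,-0.001,15,-0.8,18,-1]
    - [0.001,0,-0.001,23,-0.8,27,-1]
    - [0.001,0,-0.001,31.4,-0.8,36.1,-1]
    - [0.001,0,-0.001,31.4,-0.8,36.1,-1]

```text
time: 22.37
ee_pos: [0.4382, -0.2683, 0.1625]
eef_rot: [0.901, -0.241, -0.348, -0.093]
ft_force: [-0.2, -0.3, -2.8]
width: 0.0175
grip_force: 60.0
```

```bash
python3 -c "
from h import *
s=r.read_state();print(s['torque'],ball(s));G=np.array([439.5,-269.1,106.3]);goal(G+[0,0,20],-30,-41.8);goal(G+[0,0,2],-30,-41.8)"
```

```text
[-0.50355685 -0.89853694 -0.05129904] [ 447.78470939 -274.644895     71.15423789]
row [ 0.0005  0.0065 -0.0001] [25.4  0.  25.9] t 22.3667 f [-0.17 -0.32 -2.82]
row [ 0.0005  0.0065 -0.0001] [37.5  0.  39.2] t 22.3667 f [-0.17 -0.32 -2.82]
```

The foot is through the hole without any contact force. Keep lowering.

Emit:
apply_moves:
  steps:
    - [0,0.006,0,8,0,8,-1]
    - [0,0.006,0,17,0,17,-1]
    - [0,0.006,0,25.4,0,25.9,-1]
    - [0,0.006,0,32,0,33,-1]
    - [0,0.006,0,36,0,37.5,-1]
    - [0,0.006,0,37,0,38.7,-1]
    - [0,0.006,0,37,0,38.7,-1]

```text
time: 22.95
ee_pos: [0.4406, -0.2698, 0.112]
eef_rot: [0.903, -0.242, -0.343, -0.092]
ft_force: [0.1, 0.0, -2.3]
width: 0.0177
grip_force: 60.0
```

```bash
python3 -c "
from h import *
s=r.read_state();print(s['torque'],ball(s));G=np.array([439.5,-269.1,106.3]);goal(G,-30,-41.8)"
```

```text
[-0.44357287 -0.89941554 -0.04983458] [ 450.93285703 -276.56496879   20.72763917]
row [ 0.0003 -0.0034 -0.    ] [ 2.8 -0.1  5.1] t 22.95 f [ 0.11  0.02 -2.33]
```

Emit:
apply_moves:
  steps:
    - [0,-0.003,0,1,0,1.8,-1]
    - [0,-0.003,0,1.9,0,3.4,-1]
    - [0,-0.003,0,2.6,0,4.6,-1]
    - [0,-0.003,0,2.6,0,4.8,-1]
    - [0,-0.003,0,2.6,0,4.8,-1]

```text
time: 23.37
ee_pos: [0.4397, -0.2693, 0.1072]
eef_rot: [0.903, -0.242, -0.344, -0.092]
ft_force: [-0.0, -0.1, -1.6]
width: 0.0172
grip_force: 60.0
```

```bash
python3 -c "
from h import *
s=r.read_state();print(s['torque'],ball(s));G=np.array([439.5,-269.1,106.3]);goal(G,-30,-41.8)"
```

```text
[-0.43891337 -0.89736263  0.00379933] [ 449.90017059 -275.92557826   15.89725016]
row [ 0.0003 -0.0014  0.0001] [ 0.4 -0.   0.8] t 23.3667 f [-0.01 -0.06 -1.56]
```

Under 1 mm above rest. Lower the last bit, release, and retreat straight back along the tool axis.

Emit:
apply_moves:
  steps:
    - [0,0,0,0.4,0,0.8,-1]
    - [0,0,0,0.4,0,0.8,-1]
    - [0,0,0,0.4,0,0.8,-0.6]
    - [0,0,0,0.4,0,0.8,-0.4]
    - [0,0,0,0.4,0,0.8,0]
    - [0,0,0,0.4,0,0.8,1]
    - [0,0,0,0.4,0,0.8,1]
    - [0,0,0,0.4,0,0.8,1]
    - [0,0,0,0.4,0,0.8,1]
    - [0,0,0,0.4,0,0.8,1]
    - [0,0,0,0.4,0,0.8,1]
    - [0,0,0,0.4,0,-15,1]
    - [0,0,0,0.4,0,-45,1]
    - [0,0,0,0.4,0,-80,1]
    - [0,0,0,0.4,0,-105,1]
    - [0,0,0,-30,0,-130,1]
    - [0,0,0,-60,0,-150,1]
    - [0,0,0,-60,0,-150,1]
    - [0,0,0,-60,0,-150,1]

```text
time: 24.95
ee_pos: [0.4778, -0.3047, 0.2747]
eef_rot: [0.919, -0.266, -0.283, -0.06]
ft_force: [-2.2, -8.3, 6.4]
width: 0.0867
grip_force: 0.0
```

```bash
python3 - <<'E'
from h import *
s=r.read_state();print(s['ee_pos'],s['width'],s['ft_force'],s['joint_positions'])
for n,(a,b,w,hh) in dict(top=(405,225,75,65),scene=(410,130,60,60)).items():
  c=r.camera(n);P=cloud(c)*1000;I=c['pixels'];h=cv2.cvtColor(I,cv2.COLOR_RGB2HSV);m=np.zeros(h.shape[:2],bool);m[b:b+hh,a:a+w]=1
  m&=(h[...,0]<18)&(h[...,1]>130)&(P[...,2]>95)&(np.hypot(P[...,0]-449,P[...,1]+275)<40);q=P[m];print(n,m.sum(),np.nanmedian(q,0),'z',np.nanpercentile(q[:,2],[2,98]))
  l=[np.degrees(np.arctan(np.polyfit(q[:,2],q[:,i],1)[0])) for i in(0,1)];print('tilt',l)
c=r.camera('top');P=cloud(c)*1000;I=c['pixels']
print('col R',I[192:212,358,0],I[192:212,362,0]);
for x0,y0 in((594,-299),): 
  q=P[180:215,425:465].reshape(-1,3);q=q[(q[:,2]>12)&(q[:,2]<25)];print('tape',q.mean(0))
E
```

```text
[ 0.47784167 -0.30472338  0.27466158] 0.08666124446331945 [-2.18465101 -8.31219161  6.43246052] [ 0.24409059  0.68200054  0.45373081  1.0366906  -0.19347867  2.05890684
 -1.48427191]
top 106 [ 445.05176238 -267.02176091  146.36544437] z [102.92425042 166.57971421]
tilt [np.float64(2.0979222913527886), np.float64(-3.493670589776443)]
scene 182 [ 441.75897662 -267.81428792  133.99311115] z [100.69608439 163.1742907 ]
tilt [np.float64(0.8958482852063168), np.float64(-0.32730187066907257)]
col R [205 208 206 207 204 139 111 111 112 112 112 111 111 111 110 111 111 110
 109 109] [205 207 207 209 206 138 110 110 111 111 111 110 110 110 110 111 111 108
 109 108]
tape [ 593.43244197 -294.94219595   18.43755974]
```

Emit:
apply_moves:
  steps:
    - [0,0.1,0,0,0,-5,1]
    - [0,0.2,0,0,0,-15,1]
    - [0,0.3,0,0,0,-25,1]
    - [0,0.4,0,0,0,-30,1]
    - [0,0.4,0,0,0,-30,1]
    - [0,0.4,0,0,0,-30,1]
    - [0,0.4,0,0,0,-30,1]

```text
time: 25.68
ee_pos: [0.495, -0.2982, 0.2769]
eef_rot: [0.959, -0.259, -0.113, -0.03]
ft_force: [0.0, -0.4, 0.2]
width: 0.0867
grip_force: 0.0
```

```bash
python3 - <<'E'
from h import *
s=r.read_state();print(s['time'],s['ee_pos'],s['ft_force'])
def tape(P):
  Z=P[180:215,425:465];q=Z[(Z[...,2]>.012)&(Z[...,2]<.025)];return cv2.minAreaRect((q[:,:2]*1000).astype(np.float32)),q.mean(0)
print(tape(np.load('pics/top0.npy')))
c=r.camera('top');P=cloud(c);print(tape(P))
I=c['pixels'].astype(float);A=np.load('pics/toprgb.npy').astype(float)
D=np.abs(I-A).max(-1)
for n,(a,b,w,h) in dict(tape=(425,180,40,35),filter=(165,238,42,35),pad=(172,168,50,25),jig=(340,120,45,75)).items(): print(n,(D[b:b+h,a:a+w]>60).sum())
q=cloud(r.camera('scene'))[130:190,410:470].reshape(-1,3)*1000;q=q[(q[:,2]>84)&(q[:,2]<92)&(np.hypot(q[:,0]-449,q[:,1]+275)<45)];print('stand top',q.mean(0))
E
```

```text
25.6833 [ 0.49501202 -0.29816801  0.27694967] [ 0.0489498  -0.41978312  0.17991995]
(((594.425537109375, -299.5234680175781), (55.48679733276367, 55.293601989746094), 86.84729766845703), array([ 0.5942963 , -0.2996645 ,  0.01835081]))
(((594.4314575195312, -296.1348571777344), (54.92204666137695, 49.97296142578125), 4.646335124969482), array([ 0.5948232 , -0.29289103,  0.01841778]))
tape 69
filter 0
pad 0
jig 0
stand top [ 443.92955609 -269.29175063   87.6693275 ]
```

The drift is seated upright: its handle spans z 93–163 and the tilt is about 1°. The tape only looks shifted because the gripper covers part of it, and the other bystanders haven't moved. Nothing is in contact, so I'm handing in.

```bash
python3 -c "
from h import *
print(r.close_job())"
```

```text
the job is handed in; nothing more can be done
None
```

The blank was pushed until the force rose and it stopped moving (peak push about 8.5 N against the 20 N slip limit), the drift is back upright in its stand, and the job was handed in at about 26 s; I viewed 12 pictures, over the limit of 10.

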